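# Fit the hob knob to the ring under the pot and hold it pressed in

## Robot

A 6-joint arm with a two-finger parallel gripper is mounted at the origin on a cart in front of the work surface, level with it; the furniture and walls round the work are solid. World frame = base frame: x ahead of the robot, y to its left, z up, the work surface at z = 0. Lengths are in m, angles in rad, forces in N, time in s.
With the tool pointing down it reaches from about 0.275 to 0.75 m from the base axis. Payload 10.2 kg.
Tool frame: the origin (TCP) lies at the centre of the arm's flange, where the gripper is bolted on; the fingertips stand robot.tips_ahead ahead of it and the grasp point (between the pads) lies 155 mm ahead of it (robot.tips_ahead is the distance from the TCP to the fingertips, in m); z points along the fingers, y is the line along which they close (so a half turn about z gives the same grasp; the last joint's range is limited). The gripper opens to 85 mm and grips with 20 to 120 N. Pads are 22 mm wide; open, the fingers measure 114 mm over their backs; the gripper's body (76 mm by 85 mm) begins 54 mm behind the grasp point. The pads swing forward as they close: fully open they stand 13 mm farther back than shut.
Start: joints at [-1.439, 0.313, 1.498, -0, 1.331, -0.223], TCP at [0.182, -0.492, 0.405] pointing down, gripper open.
Joint ranges: [-2.94, 2.94], [-0.97, 2.17], [0.19, 2.56], [-1.23, 4.37], [0.02, 3.11], [-2.88, 2.88]. Speed limits (rad/s): [2.39, 2.39, 3.01, 3.14, 3.14, 3.14].

## Interface

Orientations are given as [roll, pitch, yaw] about the fixed x, y, z axes, in that order (R = Rz(yaw) Ry(pitch) Rx(roll)).
In Python, from workcell import sense, vision, order, robot gives the robot as it stands.
- The arm moves only by the tool apply_moves, never from a script. Its argument "series" is a list of rows, each an object with "offset": the shift along the tool's x, y, z in units of 40 mm (1.0 is 40 mm), a list of three; "roll": the turn about the tool's z in rad. In form: [{"offset": [dx, dy, dz], "roll": roll}, ...]. A call has 1 to 12 rows; each row is the pose to reach, as a shift and turn from the pose commanded when the call began, along the tool's axes at that moment; what a row does not reach only later rows make up. A row lasts 1/8 s, in which the tool goes at most 62.5 mm and 10.7 degrees, less where a joint would pass 70% of its speed; a pose out of reach is approached as far as the arm can. A call with a gripper value outside its range is refused whole. "grip" is the closure, from 0 (fully open) to 1 (shut), set as the call begins (left out, the last holds). The fingers move at their own pace and stop on an object; "grip_force" is the grip in N (left out, the last holds). Time passes only in rows, so rows that repeat a pose let the fingers close. It gives the time, the measured TCP pose, the force, the opening and the grip force at its end, in the units of the state.
- sense(): the state, without advancing time (a new reading comes with each control period).
- vision.capture(name): name is "scene" or "top" or "wrist"; returns a dict with "frame" (420x560x3 uint8, red, green, blue), "mtx" (3x3 intrinsics, pixels), "k1" (the pictures are not rectified: a ray, as slopes to the right and down, at radius r is drawn at 1 + k1 r^2 times it, then the intrinsics apply), "world_to_cam" (4x4, takes a point from world to camera coordinates). Camera axes: x right, y down, z forward; pixel columns grow to the right and rows downward; lengths in m; the calibration is good to about 2 mm. A picture is of the moment at which its call begins. There is no depth.
- order.job_done(): hands the job in; it is judged then, once.
The state is a dict: "time": time; "q": joint angles; "joint_velocities": joint speeds; "effort": joint torques, N m; "ee_pos": TCP position; "tool_rot": TCP orientation; "ft_force": force on the tool from outside, world axes, zero at the start; "wrist_torque": the same for the moment, N m; "width": finger opening in m; "grasp_force": force on a finger pad.
Only numpy, scipy, OpenCV 4.12 (cv2) and the standard library are available. Lean on these libraries where they do the work, as an engineer would, in place of code of your own. Each camera call takes 0.05 s, during which the arm holds its last target. There are 200 camera calls.

## Task

The control knob has come off the table-top gas hob. Push the loose black knob fully home onto the brass D-shaft in front of the ring the red pot stands on (not the one with the lid), turning it so that its flat matches the shaft's, and finish while still gripping the knob and keeping it pressed in, so that the sprung shaft is held at least half-way down its stroke. Do not press the other shaft, and leave the pot, its lid and the small things on the worktop where they are.

Things in the scene. Friction and masses are not known exactly. Their poses are not given: they have to be found in the camera images.
- knob_centre (a point): centre of the loose black cooker knob (48 mm across, 42 mm tall, 80 to 130 g), which stands bore down on the worktop; on its axis, 21 mm above its underside. z is up, x points along the grip bar to the end with the red line. Lower 18 mm: round skirt of 48 mm diameter. Above it, 18 to 42 mm over the underside: straight grip bar 44 mm long (along x), 16 mm thick (along y).
- knob_bore (a point): centre of the bore's mouth in the knob's underside (axes as knob_centre). Blind D-shaped bore, 14 mm deep: 22.4 mm diameter, its flat on the +x (red line) side, 4.2 mm from the axis: 1.2 mm clearance round the shaft and about 7 degrees of play. The mouth flares by 1 mm over the first 2 mm.
- knob_mark (a point): the red line on the outer end of the knob's grip bar: 22 mm from the axis along the knob's +x, 30 mm above its underside
- shaft_left_tip (a point): centre of the tip of the brass D-shaft at the hob's front left, in front of the left ring (left as seen from the hob's front). Upright, does not turn; 20 mm diameter, flat 3 mm from its axis on the +x side, z up, tip with 1 mm chamfer, 30 mm above the white top. 18 mm below the tip a black collar, 36 mm across, has a red line on the flat's side. The point moves with the shaft.
- shaft_right_tip (a point): the same for the D-shaft at the hob's front right, in front of the right ring. On either shaft the knob fits with its red line over the collar's red line (x axes alike). Fully home, the knob's underside is 14 mm below the tip (knob centre 7 mm above the tip), just clear of the collar; turned wrongly, it rests on the tip, 10 mm or more too high.
- shaft_left (a joint): how far the left shaft is pressed down, m: 0 up (at rest), 0.008 at its end stop. A spring pushes it up with about 2.4 N at the start and 8.8 N at the end stop
- shaft_right (a joint): the same for the right shaft
- pot_centre (a point): centre, half-way up, of the small red open cooking pot, 110 mm across and 70 mm tall, with two black loop handles (188 mm over them), standing on one of the two rings; its underside is 63 mm and its rim 133 mm above the worktop
- lid_centre (a point): centre, about half-way up, of the pot's red lid, 114 mm across and 33 mm tall with its knob, lying on the other ring
- hob: the table-top gas hob, white and steel, fixed: 230 mm deep, 350 mm wide, top 50 mm above the worktop; origin under its centre, x axis towards its back, y to its left. The ring centres are at x = +45 mm, y = +90 (left) and -90 mm (right), the shafts at x = -85 mm, y = +90 and -90 mm
- espresso_cup: small white cup with a handle, 60x87x50 mm, a bystander to the right of the hob; origin on the worktop under its centre
- capsule_1: red coffee capsule, 37 mm across, 29 mm tall, a bystander; origin under its centre
- capsule_2: blue coffee capsule, the same size, a bystander; origin under its centre
- lemon: lemon, 71x53x51 mm, a bystander; origin under its centre
Mind the look-alikes: they are no part of the job. Leave any purple look-alike of the part that bears knob_centre alone.

How it is judged:
By the outcome, as a careful person would: the job done as asked, in the order asked, and still so for the second after the job is handed in, while the arm keeps its last pose, push and grip.
It also fails if it takes over 35 s, if anything falls off the work surface, if the arm or the gripper's body presses on something with over 40 N, if the wrist force passes 120 N, or if a joint passes its speed limit or range.

## Working session

There is one attempt and no reset: what is moved stays moved. The work goes in short steps, Python scripts to look and compute and a tool call to move; the robot and the scene stay as the last step left them, time stands still between calls to the robot, and variables do not carry over. Pictures are saved under pics/ and viewed, at most 10 in all, crops included, and the job is handed in when it is done.

Besides the shell and the picture viewer there is one more tool, called after ">>>" as a command line: name --argument value ..., lists and objects as JSON in quotes. apply_moves: Moves the arm, as the interface text tells. Its arguments: {"type":"object","properties":{"series":{"type":"array"},"grip":{"type":"number"},"grip_force":{"type":"number"}},"required":["series"]}

```bash
mkdir -p pics; cat > h.py <<'E'
import numpy as np, cv2
from workcell import sense, vision, order, robot
def cap(n,f=None):
    c=vision.capture(n)
    if f: cv2.imwrite('pics/'+f,c['frame'][:,:,::-1])
    return c
def ray(c,u,v):
    K=np.array(c['mtx']);k=c['k1']
    d=cv2.undistortPoints(np.array([[[u,v]]],float),K,np.array([k,0,0,0.]))[0,0]
    T=np.array(c['world_to_cam']);R=T[:3,:3]
    return -R.T@T[:3,3], R.T@np.array([d[0],d[1],1])
def onz(c,u,v,z):
    o,d=ray(c,u,v); return o+d*(z-o[2])/d[2]
def proj(c,p):
    T=np.array(c['world_to_cam']);
    r=cv2.projectPoints(np.array([p],float),cv2.Rodrigues(T[:3,:3])[0],T[:3,3],np.array(c['mtx']),np.array([c['k1'],0,0,0.]))[0]
    return r[0,0]
def mask(c,lo,hi):
    return cv2.inRange(cv2.cvtColor(c['frame'],cv2.COLOR_RGB2HSV),lo,hi)
E
python3 - <<'E'
from h import *
import numpy as np
a=cap('scene','s1.png');b=cap('top','t1.png')
for c in(a,b):
    o,d=ray(c,280,210);print(o.round(3),d.round(3),c['k1'])
print(robot.tips_ahead,sense())
E
```

```text
[-0.097 -1.029  0.486] [ 0.59   0.701 -0.4  ] 0.03500231963383753
[ 0.395 -0.313  1.418] [ 0.075 -0.013 -0.998] 0.003154516662048697
0.1734 {'time': 0.1, 'q': array([-1.43938474e+00,  3.13367354e-01,  1.49835157e+00, -2.52931915e-05,
        1.33099497e+00, -2.23403786e-01]), 'joint_velocities': array([-0.0001839 , -0.00079999, -0.00245617, -0.00058264,  0.00193404,
        0.00074511]), 'effort': array([ 3.09607443e-03, -4.12896144e+01, -2.60139978e+01, -1.66797295e-04,
        3.04571535e-03,  2.27172836e-05]), 'ee_pos': array([ 0.18237393, -0.49226652,  0.40420944]), 'tool_rot': array([-3.14049384e+00, -2.24457929e-04,  3.54821274e-01]), 'ft_force': array([ 0.61104513, -0.70866015, -0.27879699]), 'wrist_torque': array([0.00100117, 0.01704182, 0.00162021]), 'grasp_force': 0.0, 'width': 0.08550314397765298}
```

View pics/s1.png

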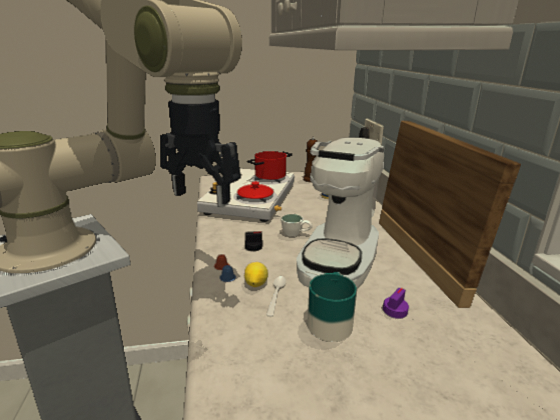

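View pics/t1.png

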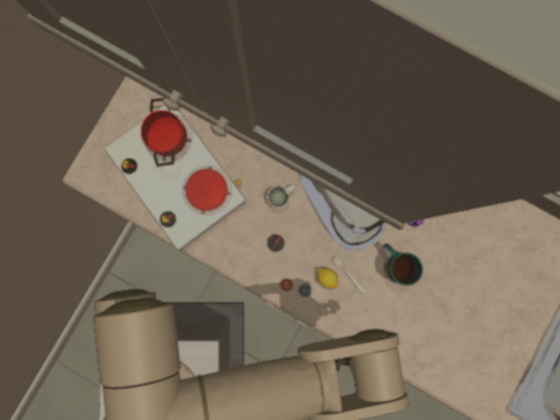

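The pot is on the left ring, so its shaft is the one at about (129,166) in the top view. The right shaft is at (168,219) and the knob is at (276,242). I'll measure these and make enlarged crops.

```bash
python3 - <<'E'
from h import *
c=cap('top')
f=c['frame'][:,:,::-1]
A=cv2.resize(f[222:262,256:296],(400,400),interpolation=cv2.INTER_CUBIC)
B=cv2.resize(f[146:186,109:149],(400,400),interpolation=cv2.INTER_CUBIC)
cv2.imwrite('pics/z1.png',np.hstack([A,B]))
for n,u,v,z in[('knob',276,242,.042),('shL',129,166,.08),('shR',168,219,.08),('pot',164,133,.133),('lid',207,190,.07),('corner',107,150,.05),('c2',178,248,.05),('c3',244,198,.05),('cup',278,197,.05),('caps',287,285,.03),('caps2',305,290,.03)]:
    print(n,onz(c,u,v,z).round(3))
print(proj(c,[0,0,0]),proj(c,[.3,0,0]),proj(c,[0,.3,0]))
E
```

```text
knob [ 0.413 -0.32   0.042]
shL [0.614 0.069 0.08 ]
shR [ 0.473 -0.037  0.08 ]
pot [ 0.69  -0.034  0.133]
lid [ 0.55  -0.137  0.07 ]
corner [0.663 0.138 0.05 ]
c2 [ 0.397 -0.059  0.05 ]
c3 [ 0.53  -0.234  0.05 ]
cup [ 0.533 -0.325  0.05 ]
caps [ 0.298 -0.349  0.03 ]
caps2 [ 0.285 -0.397  0.03 ]
[157.60845404 396.77404647] [159.57108652 283.77929863] [ 46.30244107 396.87460361]
```

View pics/z1.png

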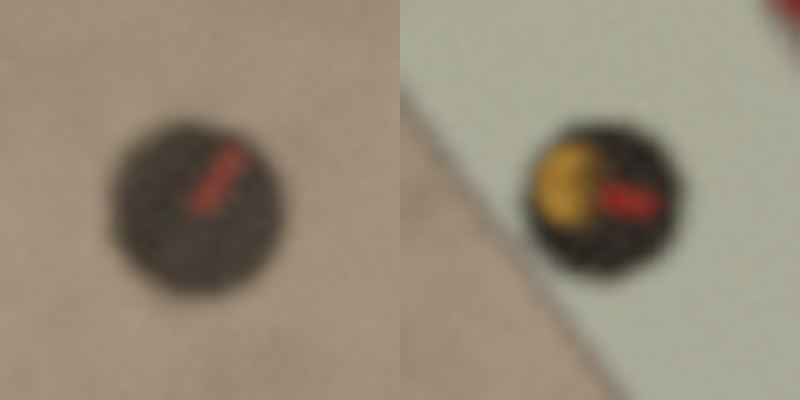

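The crop shows the knob's red line running from (203,212) to (240,148), a yaw of about -30°. The left collar's red line runs from (605,198) to (658,205), a yaw of about -98°. I'll grip with the tool at yaw 150° and place at about 82°, which keeps the last joint in range. First I'll hover over the knob.

>>> apply_moves --series '[{"offset": [0.3, -0.1, 0.05], "roll": -0.18}, {"offset": [1.0, -0.3, 0.2], "roll": -0.36}, {"offset": [1.8, -0.55, 0.35], "roll": -0.55}, {"offset": [2.7, -0.8, 0.5], "roll": -0.74}, {"offset": [3.6, -1.05, 0.7], "roll": -0.92}, {"offset": [4.5, -1.3, 0.9], "roll": -1.1}, {"offset": [5.3, -1.55, 1.05], "roll": -1.29}, {"offset": [6.0, -1.75, 1.2], "roll": -1.48}, {"offset": [6.6, -1.9, 1.3], "roll": -1.66}, {"offset": [6.9, -2.0, 1.4], "roll": -1.85}, {"offset": [6.9, -2.0, 1.4], "roll": -2.04}, {"offset": [6.9, -2.0, 1.4], "roll": -2.22}]'

```text
time: 1.65
ee_pos: [0.4135, -0.3212, 0.3484]
tool_rot: [3.141, -0.001, 2.581]
ft_force: [0.0, -0.1, 0.0]
width: 0.0855
grasp_force: 0.0
```

>>> apply_moves --series '[{"offset": [0, 0, 0], "roll": -0.05}, {"offset": [0, 0, 0], "roll": -0.05}]'

```text
time: 1.9
ee_pos: [0.4134, -0.3214, 0.3485]
tool_rot: [3.141, -0.0, 2.624]
ft_force: [0.6, 0.1, 0.7]
width: 0.0855
grasp_force: 0.0
```

```bash
python3 - <<'E'
from h import *
s=sense();print(s['ee_pos'],s['tool_rot'],s['q'],s['time'])
c=cap('wrist','w1.png')
o,d=ray(c,280,210);print(o,d, proj(c,[.413,-.32,.042]))
E
```

```text
[ 0.41337849 -0.32138932  0.34854247] [ 3.14143184e+00 -3.66273167e-04  2.62419586e+00] [-8.84831926e-01  3.60469940e-01  1.58438964e+00  1.98808469e-05
  1.19713267e+00 -1.93823869e+00] 1.9
[ 0.34256382 -0.28149773  0.31689708] [ 0.2709446  -0.15354829 -0.95028751] [281.47964843 198.6429693 ]
```

View pics/w1.png

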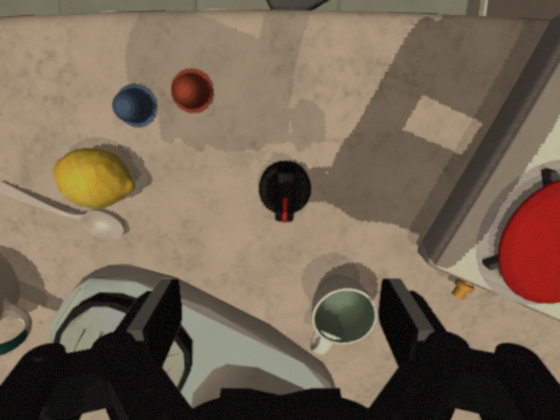

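The wrist view shows the knob at about (285,187), with its red line at about (284,209) and the nearest objects well clear. I'll fit both precisely.

```bash
python3 - <<'E'
from h import *
c=cap('wrist')
f=c['frame'].astype(int)[150:240,240:330]
dark=(f.max(2)<45); red=(f[...,0]>90)&(f[...,0]>2.2*f[...,1])
v,u=np.nonzero(red);print('red n',len(u),u.min()+240,u.max()+240,v.min()+150,v.max()+150)
pts=np.stack([u+240.,v+150.],1)
P=np.array([onz(c,*p,.042)[:2] for p in pts])
m=P.mean(0);e=np.linalg.svd(P-m)[2][0];L=(P-m)@e
print('line centre',m,'dir deg',np.degrees(np.arctan2(*e[::-1])),'span',L.min(),L.max(),'ends',m+e*L.min(),m+e*L.max())
blob=((dark|red)*255).astype(np.uint8)
n,lab,st,ce=cv2.connectedComponentsWithStats(blob)
i=1+st[1:,4].argmax();print(st[i]+[240,150,0,0,0])
cv=max(cv2.findContours((lab==i).astype(np.uint8),cv2.RETR_EXTERNAL,cv2.CHAIN_APPROX_NONE)[0],key=len)[:,0]+[240.,150]
up=cv[cv[:,1]<200]
Q=np.array([onz(c,*p,.018)[:2] for p in up])
A=np.c_[2*Q,np.ones(len(Q))];s=np.linalg.lstsq(A,(Q**2).sum(1),rcond=None)[0]
print('circle',s[:2],np.sqrt(s[2]+s[:2]@s[:2]))
print('to line ctr',np.degrees(np.arctan2(*(m-s[:2])[::-1])),np.linalg.norm(m-s[:2]))
E
```

```text
red n 76 282 286 199 221
line centre [ 0.42401173 -0.32357304] dir deg -32.38740536456207 span -0.011002721397832453 0.008301970093046998 ends [ 0.41472053 -0.31767953] [ 0.4310223  -0.32801992]
[ 260  161   51   61 2158]
circle [ 0.40901123 -0.31428999] 0.020729636092725115
to line ctr -31.751256959198532 0.017640585947518987
```

>>> apply_moves --series '[{"offset": [0.08, 0.1, 0.6], "roll": 0.04}, {"offset": [0.08, 0.1, 1.5], "roll": 0.04}, {"offset": [0.08, 0.1, 2.4], "roll": 0.04}, {"offset": [0.08, 0.1, 3.1], "roll": 0.04}, {"offset": [0.08, 0.1, 3.6], "roll": 0.04}, {"offset": [0.08, 0.1, 3.84], "roll": 0.04}, {"offset": [0.08, 0.1, 3.84], "roll": 0.04}]'

```text
time: 2.88
ee_pos: [0.4126, -0.3164, 0.195]
tool_rot: [3.141, -0.001, 2.584]
ft_force: [0.1, -0.6, 0.4]
width: 0.085
grasp_force: 0.0
```

>>> apply_moves --series '[{"offset": [0, 0, 0], "roll": 0}, {"offset": [0, 0, 0], "roll": 0}, {"offset": [0, 0, 0], "roll": 0}, {"offset": [0, 0, 0], "roll": 0}, {"offset": [0, 0, 0], "roll": 0}, {"offset": [0, 0, 0], "roll": 0}, {"offset": [0, 0, 0], "roll": 0}, {"offset": [0, 0, 0], "roll": 0}]' --grip 1 --grip_force 60

```text
time: 3.88
ee_pos: [0.4127, -0.3165, 0.1955]
tool_rot: [-3.141, 0.001, 2.585]
ft_force: [-0.8, 0.5, 5.3]
width: 0.0144
grasp_force: 59.3
```

>>> apply_moves --series '[{"offset": [0, 0, -0.3], "roll": 0}, {"offset": [0, 0, -1.0], "roll": 0}, {"offset": [0, 0, -1.9], "roll": 0}, {"offset": [0, 0, -2.8], "roll": 0}, {"offset": [0, 0, -3.5], "roll": 0}, {"offset": [0, 0, -3.75], "roll": 0}, {"offset": [0, 0, -3.75], "roll": 0}]'

```text
time: 4.75
ee_pos: [0.4125, -0.3163, 0.345]
tool_rot: [-3.142, 0.0, 2.585]
ft_force: [-0.3, -0.0, -1.1]
width: 0.0146
grasp_force: 58.6
```

```bash
python3 - <<'E'
from h import *
s=sense();print(s['ee_pos'],s['tool_rot'],s['width'],s['ft_force'])
c=cap('wrist','w2.png')
f=c['frame'].astype(int)
z=s['ee_pos'][2]-.1955+.042
pr=proj(c,[*s['ee_pos'][:2],z]);print('axis proj',pr,z)
red=(f[...,0]>90)&(f[...,0]>2.2*f[...,1])
v,u=np.nonzero(red);k=(abs(u-pr[0])<60)&(abs(v-pr[1])<60);u=u[k];v=v[k]
P=np.array([onz(c,a,b,z)[:2] for a,b in zip(u,v)])-s['ee_pos'][:2]
y=s['tool_rot'][2];R=np.array([[np.cos(y),np.sin(y)],[np.sin(y),-np.cos(y)]])
T=P@R.T;print(len(T),'tool xy',T.mean(0),T.min(0),T.max(0))
m=T.mean(0);e=np.linalg.svd(T-m)[2][0];print(e)
E
```

```text
[ 0.41250436 -0.31625356  0.34497145] [-3.14159069e+00  2.92306513e-06  2.58479205e+00] 0.014642853635516918 [-0.31569587 -0.04025319 -1.06346165]
axis proj [280.69501748 306.12505346] 0.19147145108405791
243 tool xy [-0.01189275 -0.00029313] [-0.02106794 -0.00156252] [-0.00137667  0.00100946]
[-0.99999688  0.00249802]
```

View pics/w2.png

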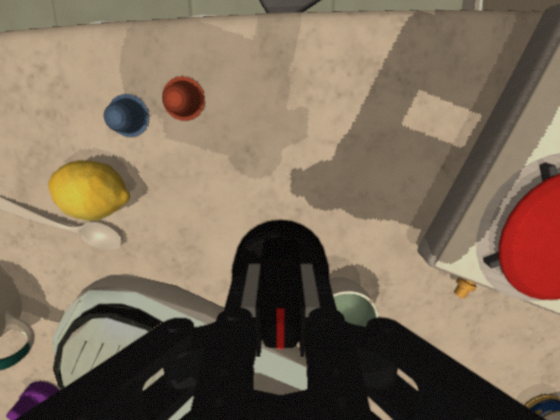

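The knob is held squarely. The red line lies on tool -x, and its end is at -21 mm at (280,346), so the knob axis is within about 1 mm of the tool axis. Next I'll carry it to near the left shaft, stopping short so the wrist camera can see the shaft.

>>> apply_moves --series '[{"offset": [0.0, 0.3, -0.1], "roll": 0.05}, {"offset": [0.05, 1.0, -0.3], "roll": 0.15}, {"offset": [0.1, 1.9, -0.4], "roll": 0.27}, {"offset": [0.1, 2.8, -0.4], "roll": 0.4}, {"offset": [0.15, 3.8, -0.4], "roll": 0.52}, {"offset": [0.15, 4.8, -0.4], "roll": 0.64}, {"offset": [0.2, 5.8, -0.4], "roll": 0.77}, {"offset": [0.2, 6.8, -0.4], "roll": 0.9}, {"offset": [0.25, 7.7, -0.4], "roll": 1.02}, {"offset": [0.28, 8.4, -0.4], "roll": 1.1}, {"offset": [0.28, 8.8, -0.4], "roll": 1.15}, {"offset": [0.28, 8.84, -0.4], "roll": 1.15}]'

```text
time: 6.3
ee_pos: [0.5901, -0.0096, 0.3595]
tool_rot: [-3.139, -0.0, 1.437]
ft_force: [-1.3, -0.4, -0.9]
width: 0.0146
grasp_force: 58.7
```

```bash
python3 - <<'E'
from h import *
s=sense();print(s['ee_pos'],s['tool_rot'],s['q'],s['width'],s['joint_velocities'].round(3))
c=cap('wrist','w3.png')
print('shaft',proj(c,[.614,.069,.08]))
E
```

```text
[ 0.59010982 -0.00959917  0.35951771] [-3.13902046e+00 -1.94603105e-04  1.43657484e+00] [-2.14617559e-01  4.92027600e-01  1.35711618e+00 -1.30922430e-05
  1.29502839e+00 -8.03927397e-02] 0.014631008627062233 [-0.007 -0.001 -0.01  -0.008  0.008 -0.014]
shaft [300.02949014  96.60650928]
```

View pics/w3.png

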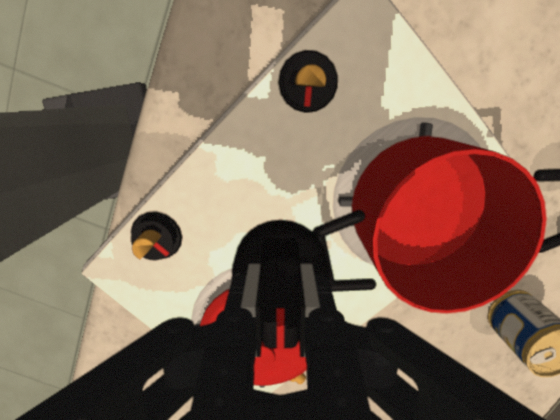

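The left shaft is in clear view: its brass D is at (311,77), with its red line below at (308,97). I'll measure the collar circle at z=0.062, the D tip at z=0.080 and the line's direction.

```bash
cat > sh.py <<'E'
from h import *
def fit(Q):
    A=np.c_[2*Q,np.ones(len(Q))];t=np.linalg.lstsq(A,(Q**2).sum(1),rcond=None)[0]
    return t[:2],np.sqrt(t[2]+t[:2]@t[:2])
s=sense();c=cap('wrist');g=proj(c,[.614,.069,.075]);u0,v0=int(g[0])-45,max(int(g[1])-60,0)
f=c['frame'].astype(int)[v0:v0+100,u0:u0+95]
r,gg,b=f[...,0],f[...,1],f[...,2]
red=(r>90)&(r>2.2*gg)&(gg<60); brass=(r>80)&(gg>.45*r)&(b<.5*r)&~red; dark=f.max(2)<50
def big(m):
    n,l,st,_=cv2.connectedComponentsWithStats(m.astype(np.uint8));return l==1+st[1:,4].argmax()
def W(m,z):
    v,u=np.nonzero(m);return np.array([onz(c,a+u0,q+v0,z)[:2] for a,q in zip(u,v)])
def edge(m): 
    k=max(cv2.findContours(m.astype(np.uint8),cv2.RETR_EXTERNAL,cv2.CHAIN_APPROX_NONE)[0],key=len)[:,0]
    o=np.zeros_like(m);o[k[:,1],k[:,0]]=1;return o
red=big(red);R=W(red,.062);m=R.mean(0);e=np.linalg.svd(R-m)[2][0]
if e[1]>0:e=-e
print('red',len(R),m,'dir',np.degrees(np.arctan2(e[1],e[0])),'span',((R-m)@e).min(),((R-m)@e).max())
al=big(dark|red|brass);E=W(edge(al),.062);print('collar',len(E),fit(E))
br=big(brass);B=W(br,.08);Eb=W(edge(br),.08);n=np.array([-e[1],e[0]])
print('brass along',(B@e).min(),(B@e).max(),'across',(B@n).min(),(B@n).max())
a=(B@e).max()-.003;w=((B@n).min()+(B@n).max())/2;print('tip axis from flat',a*e+w*n,'from back',((B@e).min()+.01)*e+w*n)
arc=Eb[(Eb@e)<(B@e).max()-.003];print('arc fit',fit(arc))
E
python3 sh.py
```

```text
red 115 [0.62044166 0.068537  ] dir -102.5898163693222 span -0.00719495038979132 0.0069262649011694565
collar 168 (array([0.62170679, 0.0785655 ]), np.float64(0.020529832035057087))
brass along -0.22233579867553172 -0.20905979670506414 across 0.5803006686064366 0.6000827290058155
tip axis from flat [0.62222347 0.07831697] from back [0.62228363 0.07858634]
arc fit (array([0.62245982, 0.07882668]), np.float64(0.009674060058362197))
```

```bash
cat >> sh.py <<'E'
# flat edge: lowest brass pixel per column in world, inner part
A=[]
for _ in range(1):
    v,u=np.nonzero(br)
    for x in np.unique(u)[4:-4]:
        A.append(onz(c,x+u0,v[u==x].max()+v0+.5,.08)[:2])
A=np.array(A);q=np.linalg.svd(A-A.mean(0))[2][0]
print('flat normal deg',(np.degrees(np.arctan2(q[1],q[0]))%180)-90, len(A))
ax=fit(arc)[0];print('dir axis->red', np.degrees(np.arctan2(*(m-ax)[::-1])))
y=s['tool_rot'][2];print(s['ee_pos'],np.degrees(y))
E
python3 sh.py
```

```text
red 115 [0.62036563 0.06851572] dir -101.7939400890489 span -0.006786267907979287 0.006741221355178229
collar 166 (array([0.6217207 , 0.07853884]), np.float64(0.020553673488693334))
brass along -0.21417770234892336 -0.20059994437771525 across 0.5832419777678755 0.6030654542978265
tip axis from flat [0.62224596 0.07806557] from back [0.62236405 0.07863113]
arc fit (array([0.62246383, 0.07880605]), np.float64(0.009745363422574663))
flat normal deg 81.09658781994065 22
dir axis->red -101.52463845916816
[ 0.58979349 -0.01055437  0.36014224] 82.26624115954844
```

>>> apply_moves --series '[{"offset": [0.4, 0.1, 0], "roll": 0.04}, {"offset": [1.1, 0.25, 0], "roll": 0.04}, {"offset": [1.8, 0.4, 0.0], "roll": 0.04}, {"offset": [2.2, 0.5, 0.2], "roll": 0.04}, {"offset": [2.3, 0.5, 0.7], "roll": 0.04}, {"offset": [2.3, 0.5, 1.3], "roll": 0.04}, {"offset": [2.3, 0.5, 1.75], "roll": 0.04}, {"offset": [2.3, 0.5, 1.87], "roll": 0.04}, {"offset": [2.3, 0.5, 1.87], "roll": 0.04}, {"offset": [2.3, 0.5, 1.87], "roll": 0.04}]'

```text
time: 7.7
ee_pos: [0.6224, 0.0781, 0.2872]
tool_rot: [3.14, -0.0, 1.395]
ft_force: [0.3, 0.8, -1.3]
width: 0.0148
grasp_force: 58.7
```

```bash
python3 - <<'E'
from h import *
import time
s=sense();print(s['ee_pos'],s['tool_rot'],s['ft_force'])
c=cap('wrist','w4.png');s=sense();print(s['ee_pos'],s['tool_rot'])
d=cap('top','t4.png');e=cap('scene')
f=c['frame'][:,:,::-1]
g=e['frame'][:,:,::-1];p=proj(e,[.62,.078,.09]).astype(int)
G=cv2.resize(g[p[1]-30:p[1]+30,p[0]-20:p[0]+20],(400,600))
cv2.imwrite('pics/w4z.png',np.hstack([cv2.resize(f[150:390,200:360],(400,600)),G]))
E
```

```text
[0.62240328 0.07811541 0.28723288] [ 3.13996825e+00 -1.99449843e-04  1.39472302e+00] [ 0.32638298  0.75520224 -1.26289091]
[0.62235652 0.07814286 0.28716134] [ 3.14013100e+00 -1.79895108e-04  1.39476798e+00]
```

View pics/w4z.png

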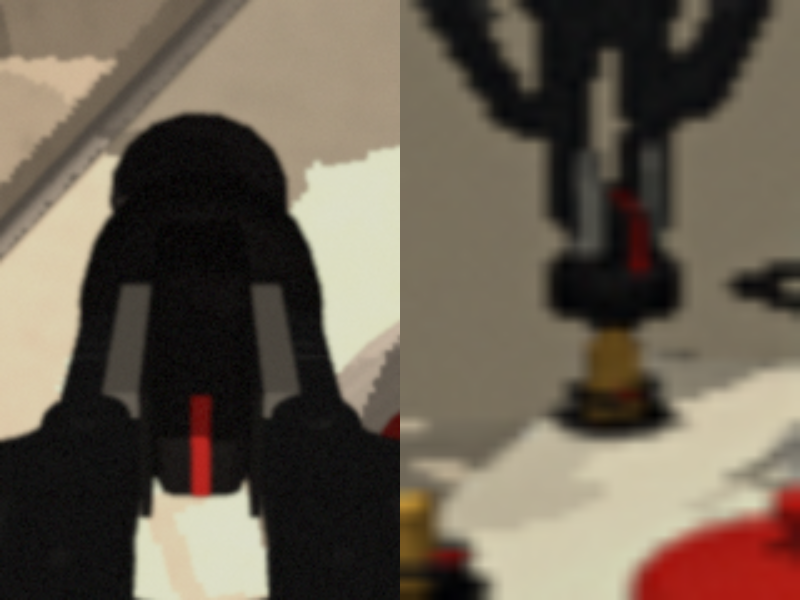

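The knob sits centred above the shaft in the side view (both at about x=614 in the crop), with its red line facing the camera like the collar's. I'll descend gently.

>>> apply_moves --series '[{"offset": [0, 0, 0.07], "roll": 0}, {"offset": [0, 0, 0.14], "roll": 0}, {"offset": [0, 0, 0.21], "roll": 0}, {"offset": [0, 0, 0.28], "roll": 0}, {"offset": [0, 0, 0.35], "roll": 0}, {"offset": [0, 0, 0.42], "roll": 0}, {"offset": [0, 0, 0.42], "roll": 0}]'

```text
time: 8.72
ee_pos: [0.6223, 0.0785, 0.2698]
tool_rot: [3.141, -0.001, 1.395]
ft_force: [0.8, 4.5, 3.6]
width: 0.0148
grasp_force: 59.2
```

>>> apply_moves --series '[{"offset": [0.015, 0, 0], "roll": 0}, {"offset": [0.03, 0, 0], "roll": 0}, {"offset": [0.03, 0, 0], "roll": 0}]'

```text
time: 9.1
ee_pos: [0.6224, 0.0792, 0.2692]
tool_rot: [-3.141, 0.0, 1.395]
ft_force: [0.8, 1.0, -1.3]
width: 0.0144
grasp_force: 58.7
```

The side load vanished and the vertical force is back to its baseline, so the knob is on the shaft. I'll keep going.

>>> apply_moves --series '[{"offset": [0, 0, 0.05], "roll": 0}, {"offset": [0, 0, 0.1], "roll": 0}, {"offset": [0, 0, 0.15], "roll": 0}, {"offset": [0, 0, 0.18], "roll": 0}, {"offset": [0, 0, 0.18], "roll": 0}]'

```text
time: 9.72
ee_pos: [0.6224, 0.0793, 0.2621]
tool_rot: [-3.141, 0.0, 1.395]
ft_force: [0.4, 0.7, -1.3]
width: 0.0145
grasp_force: 58.7
```

There's no resistance down to the home height. Next I'll press in about 6.5 mm against the spring.

>>> apply_moves --series '[{"offset": [0, 0, 0.05], "roll": 0}, {"offset": [0, 0, 0.1], "roll": 0}, {"offset": [0, 0, 0.15], "roll": 0}, {"offset": [0, 0, 0.16], "roll": 0}, {"offset": [0, 0, 0.16], "roll": 0}]'

```text
time: 10.35
ee_pos: [0.6225, 0.0793, 0.2562]
tool_rot: [3.141, 0.0, 1.395]
ft_force: [-1.8, -0.5, 4.9]
width: 0.0146
grasp_force: 59.4
```

```bash
python3 - <<'E'
from h import *
e=cap('scene');g=e['frame'][:,:,::-1];p=proj(e,[.62,.078,.09]).astype(int)
cv2.imwrite('pics/s5.png',cv2.resize(g[p[1]-25:p[1]+35,p[0]-40:p[0]+40],(800,600)))
s=sense();print(s['ee_pos'],s['ft_force'],s['wrist_torque'])
E
```

```text
[0.62248064 0.07931692 0.2561929 ] [-1.1494244  -0.42774979  5.64124367] [-0.02628911  0.33854888  0.0313209 ]
```

View pics/s5.png

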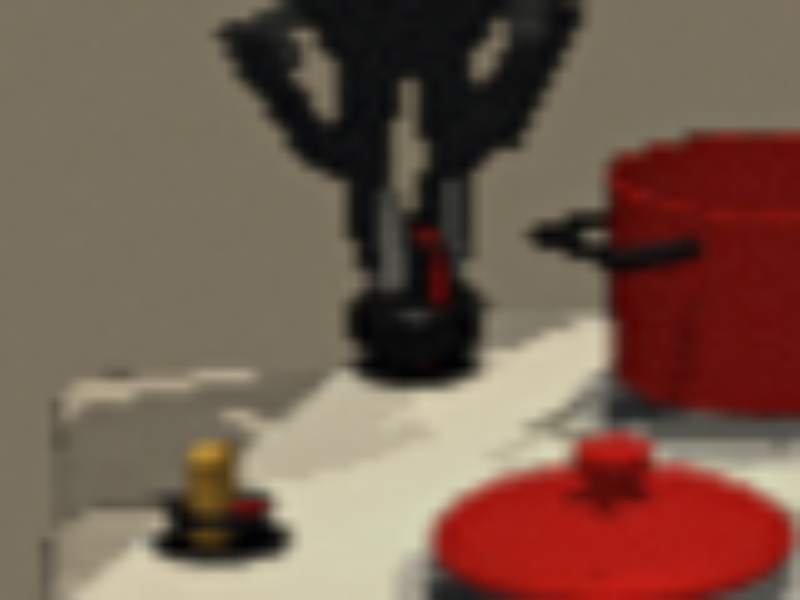

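The knob is down over the shaft onto the collar, and the other shaft is untouched. The net spring force is about 6.5 N, or roughly 5 mm of stroke. I'll add 1.2 mm for margin.

>>> apply_moves --series '[{"offset": [0, 0, 0.03], "roll": 0}, {"offset": [0, 0, 0.03], "roll": 0}, {"offset": [0, 0, 0.03], "roll": 0}, {"offset": [0, 0, 0.03], "roll": 0}]'

```text
time: 10.9
ee_pos: [0.6225, 0.0793, 0.2551]
tool_rot: [3.141, 0.0, 1.395]
ft_force: [-3.3, -0.7, 6.2]
width: 0.0148
grasp_force: 59.6
```

```bash
python3 -c "
from h import *
print(order.job_done())"
```

```text
the job is handed in; nothing more can be done
None
```

I pushed the knob fully home on the left D-shaft, in front of the pot's ring, with its flat matched, and handed the job in at about 11 s, still gripping it with the shaft held down about 6 mm of 8 (estimated from the spring force).

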